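Open the push-and-turn cap of the cleaner jug

TASK

The cleaner jug with the tall ribbed push-and-turn safety cap, standing in the two-bay rack on the kitchen counter, has to be opened for dosing. Press its cap straight down, keep it pressed while you twist it anticlockwise (seen from above) by about a sixth of a turn until it is free, then lift it off and finish while still holding it in the gripper, level and about 5 cm clear above the open mouth so that drips fall back into the jug. The jug stays standing in its rack, and the other jug and everything else on the counter are left alone.

Things in the scene. Friction and masses are not known exactly. Their poses are not given: they have to be found in the camera images.
- cap_mid (a point): Centre (half-way up) of the safety cap of the jug to be opened: dark grey, round, finely ribbed skirt, 46 mm in diameter, 30 mm tall, two raised curved arrows on its flat top; 40 g. z up along its axis, x through one of three hidden inner lugs. Closed, its x is parallel to the jug's x and this point is 3.5 mm below the rim of the mouth. Grip it across the skirt from above; any yaw will do.
- liner (a joint): Sprung liner disc hidden in the cap, m: 0 closed, negative when the cap is pressed, +0.001 cap off. Spring about 3 N closed, 1 N more per mm. Closed, the cap's lugs sit in notches under lugs on the neck: no turning or lifting. Pressed 4 mm (7 N) they clear; end of travel 7 mm (10 N). Held 5.5 mm down, turn anticlockwise from above: free to lift after 0.56 rad, stop at 1.5 rad; aim for 1.05.
- jug_mouth (a point): Centre of the rim of the neck of the jug to be opened, 208 mm above the counter; axes of the jug, z up. The neck is 30 mm in diameter (37 mm over its lugs) and rises 40 mm from the sloping shoulder; its axis is 20 mm from the jug's middle, on the -x side. The jug's handle is on the +x side, its top 56 mm below the rim.
- jug: The jug to be opened: off-white plastic, 120 x 120 mm, 165 mm high to the foot of its neck, full, about 2.2 kg. Origin at the centre of its underside, 3 mm above the counter on the rack's floor; z up, neck towards -x, handle towards +x. Loose in its bay with about 3 mm of play all round; the rack's rails stop it from turning.
- rack: Fixed stainless rack of sheet and wire for two jugs, 142 mm (x) x 276 mm (y), wire guard rail 70 mm high; origin at the centre of its underside on the counter; bays centred 67 mm either side along its y. Which bay holds which jug varies.
- jug2_mid (a point): Bystander: the other jug, of the same shape, closed with a smooth tapering pouring spout (37 mm across at its foot, 10 mm at its tip, 46 mm tall) in place of a cap; point on its middle axis 90 mm above its underside. Leave it alone.
- measure_mid (a point): Bystander: steel measuring cup, 66 mm across, 70 mm high, handle on its +y side reaching 55 mm from its axis, in front of the rack; point half-way up.
- funnel_mid (a point): Bystander: white plastic funnel standing mouth down, 90 mm across, 95 mm high, in front of the rack; point 45 mm above the counter.
- spray_mid (a point): Bystander: trigger spray bottle, 72 mm across and 226 mm high, at one end of the rack; point 100 mm above the counter.
- squeeze_mid (a point): Bystander: squeeze bottle with a nozzle, 58 mm across and 206 mm high, at the other end of the rack; point 90 mm above the counter.
Not all that is in view belongs to the job. What is meant by the part that bears cap_mid is not blue, orange or turquoise, and is the larger of those in its own colour.

How it is judged:
By the outcome, as a careful person would: the job done as asked, in the order asked, and still so for the second after the job is handed in, while the arm keeps its last pose, push and grip.
It also fails if it takes over 38 s, if anything falls off the work surface, if the arm or the gripper's body presses on something with over 40 N, if the wrist force passes 120 N, or if a joint passes its speed limit or range.

ROBOT

A 6-joint arm with a two-finger parallel gripper is mounted at the origin on the work surface. World frame = base frame: x ahead of the robot, y to its left, z up, the work surface at z = 0. Lengths are in m, angles in rad, forces in N, time in s.
With the tool pointing down it reaches from about 0.275 to 1 m from the base axis. Payload 8.4 kg.
Tool frame: the origin (TCP) lies between the finger pads; the fingertips stand ahead of it and the grasp point (between the pads) lies 5 mm behind it (tips_ahead is the z of the fingertips in the tool frame, in m); z points along the fingers, x is the direction in which the jaws open and shut, and the axes are right-handed (so a half turn about z gives the same grasp; the last joint's range is limited). The gripper opens to 85 mm and grips with 20 to 120 N. Pads are 22 mm wide; open, the fingers measure 114 mm over their backs; the gripper's body (76 mm by 85 mm) begins 54 mm behind the grasp point. The pads swing forward as they close: fully open they stand 13 mm farther back than shut.
Start: joints at [1.154, 0.353, 1.633, -0, 1.155, -0.002], TCP at [0.252, 0.572, 0.218] pointing down, gripper open.
Joint ranges: [-2.63, 2.63], [-0.92, 2.1], [0.06, 2.66], [-1.3, 4.44], [0, 2.69], [-3.02, 3.02]. Speed limits (rad/s): [2.22, 2.22, 2.79, 3.14, 3.14, 3.14].

INTERFACE

Orientations are given as a 3x3 rotation matrix whose columns are the frame's x, y, z axes.
In Python, from bench import * gives the robot as it stands.
- The arm moves only by the shell command python3 -m pendant 'ROWS' [FORCE]. ROWS is JSON, a list of rows, each a list of 3 entries, a list of its own where there are three numbers: the shift along the tool's x, y, z in cm, then the turn, a rotation vector about the tool's x, y, z in rad, then the opening, from -1 (shut) to 1 (fully open), so that 0 is half open. In form: [[[dx, dy, dz], [rx, ry, rz], fingers], ...]. A call has 1 to 20 rows; each row shifts and turns the commanded pose from where the row before left it, along the tool's axes as they then stand; what a row does not reach is not made up. A row lasts 1/10 s, in which the tool goes at most 50 mm and 8.59 degrees, less where a joint would pass 70% of its speed; a pose out of reach is approached as far as the arm can. A call with a gripper value outside its range is refused whole. The fingers move at their own pace and stop on an object; FORCE is the grip in N (left out, the last holds). Time passes only in rows, so rows that do not move let the fingers close. It gives the time, the measured TCP pose, the force and the opening at its end, in the units of the state.
- read_state(): the state, without advancing time (a new reading comes with each control period).
- read_camera(name): name is "scene" or "top" or "wrist"; returns (picture, depth): 420x560x3 uint8, blue, green, red; 420x560 float32, m along the optical axis (not along the pixel's ray), 0 where there is no reading.
- camera_info(name): a dict with "camera_matrix" (3x3 intrinsics, pixels), "world_to_cam" (4x4, takes a point from world to camera coordinates). Camera axes: x right, y up, looking along -z (the intrinsics and any distortion apply to the point x, -y, -z); pixel columns grow to the right and rows downward; lengths in m; the calibration is good to about 2 mm. A picture is of the moment at which its call begins: read the wrist's pose just before it. camera_info takes no time and is no camera call; for the wrist camera it gives the pose at the moment of the call.
- job_done(): hands the job in, once; it reports no verdict.
Trained networks look in the newest picture that a camera, given by its name, has taken for a name from the list of things; names that differ only in an ending like _2 or _b are one class to them, and where a whole thing is asked for, a point or a joint stands for the part that bears it (a point fixed in the world has none). Each returns a list of dicts, best first, with "confidence" (0 to 1); they miss things now and then, are a little off and sometimes report something else, mostly with a low value. They report only what shows in the picture. A call takes as long as a camera call. They do not tell look-alikes from the thing itself.
- silhouettes(camera, label): "region" (420x560 bool, what is visible of it) and "centre" ([column, row] in pixels, amid what is visible of it).
The state is a dict: "time_s": time; "joints": joint angles; "qd": joint speeds; "joint_torque": joint torques, N m; "eef_pos": TCP position; "eef_rot": TCP orientation; "contact_force": force on the tool from outside, world axes, zero at the start; "ft_torque": the same for the moment, N m; "gripper_width": opening from 0.0 (shut) to 1.0 (fully open).
Only numpy, scipy, OpenCV 4.12 (cv2) and the standard library are available. Lean on these libraries where they do the work, as an engineer would, in place of code of your own. Each camera call takes 0.05 s, during which the arm holds its last target.

## Working session

There is one attempt and no reset: what is moved stays moved. The work goes in short steps, Python scripts to look and compute and a shell command to move; the robot and the scene stay as the last step left them, time stands still between calls to the robot, and variables do not carry over. Pictures are saved under pics/ and viewed, and the job is handed in when it is done.

```bash
mkdir -p pics; ls; python3 - <<'E'
from bench import *
import cv2
s=read_state()
print({k:s[k] for k in s})
for c in ("scene","top","wrist"):
    p,d=read_camera(c); cv2.imwrite(f"pics/{c}0.png",p)
    import numpy as np; np.savez(f"{c}0.npz",p=p,d=d,K=camera_info(c)["camera_matrix"],T=camera_info(c)["world_to_cam"])
    r=silhouettes(c,"cap_mid")
    print(c,[(x["confidence"],x["centre"],x["region"].sum()) for x in r])
E
```

```text
pics
{'time_s': 0.0, 'joints': array([ 1.15358781e+00,  3.53683978e-01,  1.63415426e+00, -5.73911877e-06,
        1.15515502e+00, -2.37783757e-03]), 'qd': array([-0.00092001, -0.00155686, -0.00193919,  0.00044867, -0.00019509,
        0.00249565]), 'joint_torque': array([-2.71899160e-03, -6.05241323e+01, -3.42074955e+01, -8.85878148e-05,
        9.03690961e-03, -1.09609380e-05]), 'eef_pos': array([0.25168568, 0.57154346, 0.21693069]), 'eef_rot': array([[ 4.03032460e-01,  9.15185511e-01, -5.62740288e-04],
       [ 9.15184612e-01, -4.03032853e-01, -1.28259656e-03],
       [-1.40061661e-03,  1.91679517e-06, -9.99999019e-01]]), 'contact_force': array([-0.44925185,  0.41838758, -0.3180947 ]), 'ft_torque': array([ 0.01840918, -0.03334178,  0.03330748]), 'gripper_width': 1.0010277897764501}
scene [(0.87, [257.8, 202.8], np.int64(673)), (0.83, [330.6, 208.9], np.int64(411)), (0.72, [390.5, 266.8], np.int64(540)), (0.56, [277.8, 326.7], np.int64(276)), (0.51, [309.8, 325.6], np.int64(167)), (0.29, [281.9, 190.4], np.int64(672))]
top [(0.98, [306.7, 196.3], np.int64(461)), (0.73, [198.4, 190.5], np.int64(319)), (0.72, [235.8, 256.8], np.int64(308)), (0.57, [269.5, 158.6], np.int64(141)), (0.5, [325.4, 231.4], np.int64(2055))]
wrist []
```

View pics/scene0.png

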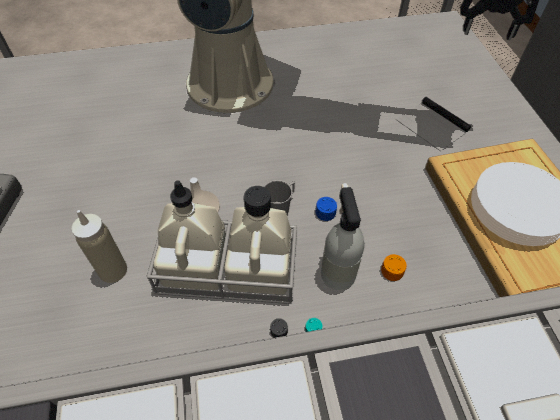

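View pics/top0.png

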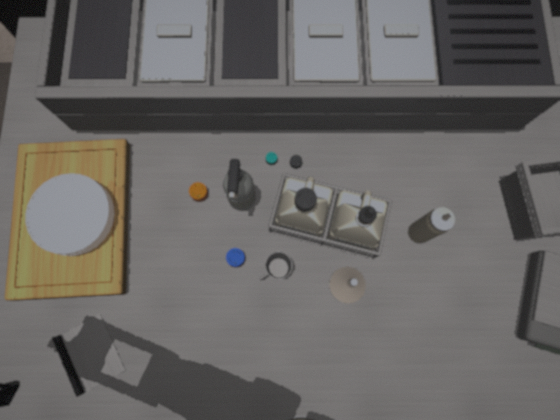

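```bash
cat > h.py <<'E'
import numpy as np, cv2
from bench import *
def world(u,v,z,K,T,dist=None):
    pts=cv2.undistortPoints(np.array([[u,v]],float).reshape(-1,1,2),K,dist)[:,0]
    x,y=pts[:,0],pts[:,1]
    c=np.stack([x*z,-y*z,-z*np.ones_like(x)],1)
    Ti=np.linalg.inv(T); return c@Ti[:3,:3].T+Ti[:3,3]
def cloud(d,K,T,mask,dist=None):
    v,u=np.nonzero(mask&(d>0)); z=d[v,u]
    p=cv2.undistortPoints(np.stack([u,v],1).astype(float).reshape(-1,1,2),K,dist)[:,0]
    c=np.stack([p[:,0]*z,-p[:,1]*z,-z],1); Ti=np.linalg.inv(T)
    return c@Ti[:3,:3].T+Ti[:3,3]
E
python3 - <<'E'
from h import *
p,d=read_camera("scene")
ci=camera_info("scene"); print(ci.keys())
crop=p[160:350,130:420]; cv2.imwrite("pics/scene_crop.png",cv2.resize(crop,None,fx=2.75,fy=2.75,interpolation=3))
np.set_printoptions(precision=4,suppress=True)
for c in ("scene","top"):
    ci=camera_info(c);K=np.array(ci["camera_matrix"]);T=np.array(ci["world_to_cam"]);D=ci.get("distortion")
    f=np.load(c+"0.npz")
    for lab in ("cap_mid","jug2_mid","jug","rack","measure_mid","funnel_mid","spray_mid","squeeze_mid"):
        if lab=="cap_mid": read_camera(c)
        for r in silhouettes(c,lab)[:5 if lab=="cap_mid" else 2]:
            P=cloud(f["d"],K,T,r["region"],D); 
            if len(P)<5: continue
            top=P[P[:,2]>np.percentile(P[:,2],97)-.006] 
            print(c,lab,r["confidence"],r["centre"],"med",np.median(P,0),"top",(top.min(0)+top.max(0))/2,np.ptp(top,axis=0),len(top))
E
```

```text
dict_keys(['camera_matrix', 'world_to_cam'])
scene cap_mid 0.74 [312.4, 325.7] med [0.7568 0.0682 0.0189] top [0.7909 0.058  0.1055] [0.0913 0.0497 0.1792] 180
scene cap_mid 0.67 [278.7, 328.1] med [0.7528 0.0024 0.0198] top [0.7862 0.0013 0.1076] [0.1039 0.0361 0.1808] 239
scene cap_mid 0.61 [327.5, 211.2] med [0.5061 0.1543 0.0276] top [0.4985 0.1565 0.0289] [0.0423 0.044  0.0071] 256
scene cap_mid 0.6 [256.8, 205.3] med [ 0.6034 -0.0061  0.2177] top [ 0.5957 -0.005   0.218 ] [0.0467 0.0451 0.0073] 471
scene cap_mid 0.59 [390.6, 268.8] med [0.6727 0.2519 0.028 ] top [0.6676 0.2548 0.029 ] [0.047  0.0445 0.0076] 366
scene jug2_mid 0.56 [185.3, 241.1] med [ 0.5992 -0.1356  0.1153] top [ 0.5647 -0.135   0.2272] [0.0312 0.0344 0.0358] 312
scene jug 0.7 [259.3, 249.5] med [ 0.6368 -0.0133  0.1033] top [ 0.6007 -0.0056  0.1756] [0.0391 0.0544 0.033 ] 323
scene rack 0.6 [224.8, 282.0] med [ 0.6534 -0.0764  0.0246] top [ 0.6143 -0.0751  0.1005] [0.1719 0.2963 0.0718] 1064
scene measure_mid 0.65 [279.9, 192.3] med [0.4498 0.0605 0.0489] top [0.52   0.0495 0.1405] [0.1609 0.0674 0.1533] 124

[... 1175 characters left out ...]
0.57 [323.0, 232.9] med [ 0.5527 -0.0703  0.0662] top [ 0.6027 -0.0751  0.1071] [0.1513 0.2653 0.065 ] 67
top measure_mid 0.71 [273.6, 265.4] med [0.4754 0.0529 0.0073] top [0.4715 0.0507 0.0692] [0.0615 0.0613 0.0102] 83
top funnel_mid 0.86 [348.3, 286.1] med [ 0.4245 -0.1143  0.0243] top [ 0.4283 -0.1194  0.0922] [0.0164 0.0158 0.01  ] 47
top spray_mid 0.81 [240.9, 187.8] med [0.6319 0.1383 0.1504] top [0.6348 0.1449 0.225 ] [0.0807 0.0242 0.009 ] 337
top spray_mid 0.53 [323.4, 233.9] med [ 0.5518 -0.0692  0.0665] top [ 0.5952 -0.0741  0.1032] [0.2026 0.2971 0.073 ] 887
top squeeze_mid 0.66 [429.6, 227.1] med [ 0.5518 -0.293   0.1394] top [ 0.5589 -0.3066  0.1929] [0.0105 0.0089 0.029 ] 42
```

View pics/scene_crop.png

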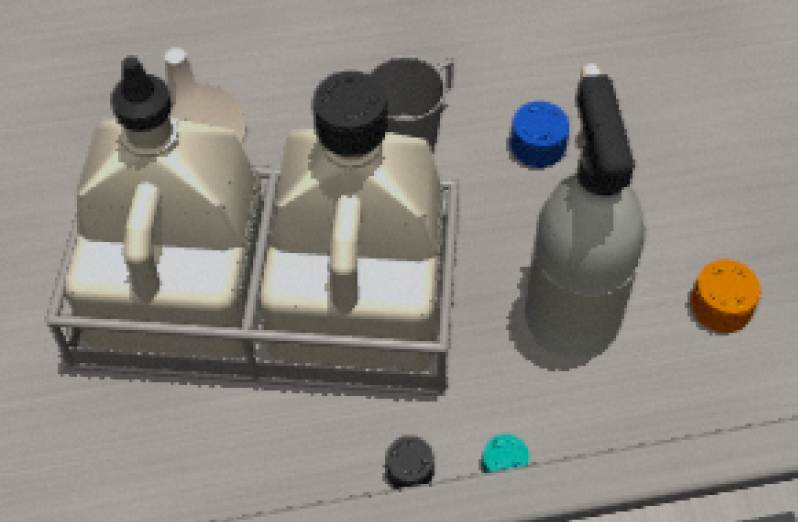

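Five round caps are in view: dark on the jug (scene 257,203; 46 mm across, top at z 0.219), small dark loose (279,328; 29 mm), turquoise (312,326), blue (327,211) and orange (391,268). The jug cap is the larger dark one and it sits on a jug, and the enlarged crop confirms that. The next jug over carries the spout at (185,190). The cap centre is about (0.594, -0.0055, 0.2045).

```bash
python3 - <<'E'
import bench; print([n for n in dir(bench) if n[0]!='_']); print(getattr(bench,'tips_ahead',None))
from h import *
s=read_state(); R=np.array(s["eef_rot"]); print(s["time_s"])
for P in ([.594,-.0055,.335],): print(100*R.T@(np.array(P)-s["eef_pos"]))
E
```

```text
['MotionError', 'camera_info', 'job_done', 'read_camera', 'read_state', 'silhouettes', 'tips_ahead']
0.014
1.25
[-39.06282881  54.58562818 -11.73067457]
```

```bash
python3 -m pendant '[[[0,0,-4],[0,0,0],1],[[0,0,-4],[0,0,0],1],[[-1,1.4,-4],[0,0,0],1],[[-2.6,3.6,0],[0,0,0],1],[[-2.6,3.6,0],[0,0,0],1],[[-2.6,3.6,0],[0,0,0],1],[[-2.6,3.6,0],[0,0,0],1],[[-2.6,3.6,0],[0,0,0],1],[[-2.6,3.6,0],[0,0,0],1],[[-2.6,3.6,0],[0,0,0],1],[[-2.6,3.6,0],[0,0,0],1],[[-2.6,3.6,0],[0,0,0],1],[[-2.6,3.6,0],[0,0,0],1],[[-2.6,3.6,0],[0,0,0],1],[[-2.6,3.6,0],[0,0,0],1],[[-2.6,3.6,0],[0,0,0],1],[[-2.6,3.6,0],[0,0,0],1],[[0,0,0],[0,0,0],1],[[0,0,0],[0,0,0],1]]' 80
python3 - <<'E'
from h import *
np.set_printoptions(precision=4,suppress=True)
s=read_state(); print(s["joints"],s["contact_force"],s["gripper_width"])
p,d=read_camera("wrist");ci=camera_info("wrist");K=np.array(ci["camera_matrix"]);T=np.array(ci["world_to_cam"])
cv2.imwrite("pics/wrist1.png",p)
for r in silhouettes("wrist","cap_mid"):
    P=cloud(d,K,T,r["region"]); top=P[abs(P[:,2]-.2195)<.007]
    if len(top)>20: print(r["confidence"],r["centre"],np.median(P,0),(top.min(0)+top.max(0))/2,np.ptp(top,axis=0),cv2.minEnclosingCircle(top[:,:2].astype(np.float32)))
print(100*np.array(s["eef_rot"]).T@(np.array([.594,-.0055,.2])-s["eef_pos"]))
E
```

```text
time_s: 3.15
eef_pos: [0.5753, 0.0202, 0.3373]
eef_rot: [[0.405, 0.914, -0.001], [0.914, -0.405, 0.0], [0.0, -0.001, -1.0]]
contact_force: [-0.6, 0.0, -0.5]
gripper_width: 1.0
[ 0.0322  0.1844  1.5933  0.0003  1.3645 -1.1217] [-0.6499  0.0423 -0.5059] 0.9995147656521227
0.9 [261.7, 224.5] [ 0.5898 -0.0023  0.2193] [ 0.5929 -0.0041  0.2173] [0.0457 0.0456 0.0093] ((0.5931289196014404, -0.004141679033637047), 0.023319831117987633)
[-1.5896  2.7596 13.7327]
```

View pics/wrist1.png

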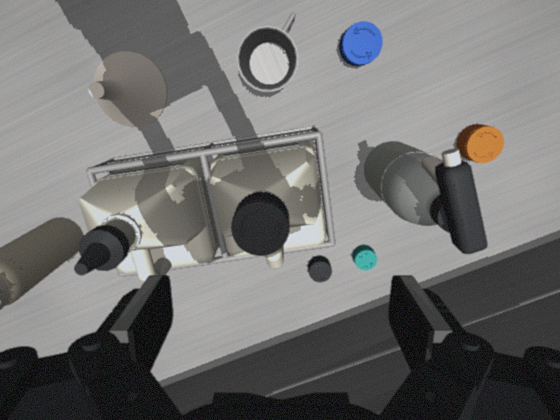

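The wrist view shows the dark cap at (262,224), and it agrees with the other cameras to about 1.5 mm. The spout at (105,247) and the spray head at (460,200) are well clear of the jaws.

```bash
python3 -m pendant '[[[-0.8,1.35,1],[0,0,0],1],[[-0.76,1.34,2],[0,0,0],1],[[0,0,2.5],[0,0,0],1],[[0,0,2.5],[0,0,0],1],[[0,0,2],[0,0,0],1],[[0,0,1.5],[0,0,0],1],[[0,0,1.2],[0,0,0],1],[[0,0,1],[0,0,0],1],[[0,0,0],[0,0,0],1],[[0,0,0],[0,0,0],1]]' 80
python3 - <<'E'
from h import *
p,d=read_camera("wrist");cv2.imwrite("pics/wrist2.png",p)
p,d=read_camera("scene");cv2.imwrite("pics/scene2.png",cv2.resize(p[120:320,100:400],None,fx=2.6,fy=2.6))
E
```

```text
time_s: 4.25
eef_pos: [0.5939, -0.0041, 0.2011]
eef_rot: [[0.403, 0.915, 0.001], [0.915, -0.403, -0.0], [0.0, 0.001, -1.0]]
contact_force: [0.2, -0.9, 0.2]
gripper_width: 1.0
```

View pics/wrist2.png

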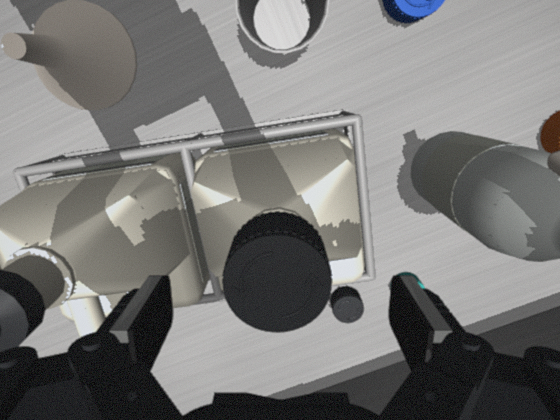

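View pics/scene2.png

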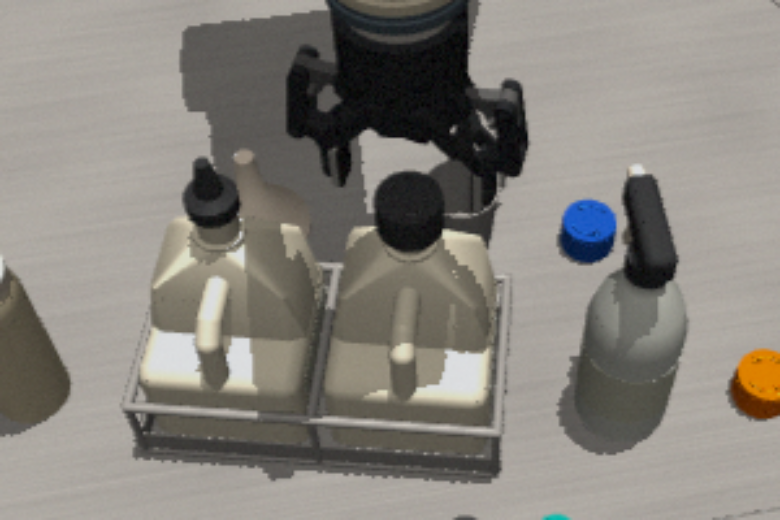

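```bash
python3 - <<'E'
from h import *
np.set_printoptions(precision=4,suppress=True)
s=read_state();e=s["eef_pos"];R=np.array(s["eef_rot"]);print(s["time_s"],e,s["joints"])
def proj(P,c):
    ci=camera_info(c);K=np.array(ci["camera_matrix"]);T=np.array(ci["world_to_cam"]);q=T[:3,:3]@P+T[:3,3];return K[0,0]*q[0]/-q[2]+K[0,2],K[1,1]*-q[1]/-q[2]+K[1,2]
for c in("scene","top","wrist"):
    print(c,"tcp",proj(e,c),"pads",[proj(e+R@[a,0,0],c) for a in(-.0425,.0425)],"cap",proj(np.array([.5935,-.005,.2195]),c))
ci=camera_info("wrist");print(np.linalg.inv(np.array(ci["world_to_cam"])))
p,d=read_camera("wrist");K=np.array(ci["camera_matrix"]);T=np.array(ci["world_to_cam"])
for r in silhouettes("wrist","cap_mid"):
    P=cloud(d,K,T,r["region"]); print(r["confidence"],r["centre"],np.median(P,0))
m=np.zeros(d.shape,bool);m[280:340,120:170]=1;m[280:340,395:440]=1
P=cloud(d,K,T,m);P=P[P[:,2]>.15];print(P.min(0),P.max(0),np.median(P,0), (P-e)@R if len(P)<5 else ((P-e)@R).min(0))
p,d=read_camera("top");cv2.imwrite("pics/top2.png",cv2.resize(p[100:320,150:460],None,fx=2.5,fy=2.5))
p,d=read_camera("scene");cv2.imwrite("pics/scene3.png",p)
ci=camera_info("scene");K=np.array(ci["camera_matrix"]);T=np.array(ci["world_to_cam"])
for u,v in [(232,190),(283,190),(257,205),(230,175)]:
    print(u,v,world(u,v,d[v,u],K,T))
E
```

```text
4.35 [ 0.5942 -0.0042  0.2016] [-0.0096  0.3204  1.7186  0.      1.101  -1.1655]
scene tcp (np.float64(257.5619779955545), np.float64(201.38460042298325)) pads [(np.float64(234.12504092500174), np.float64(196.99191623292037)), (np.float64(281.35378637318297), np.float64(205.84379661397034))] cap (np.float64(256.6292607313077), np.float64(194.7436843017642))
top tcp (np.float64(304.0052971356594), np.float64(198.641848309531)) pads [(np.float64(322.6180579695961), np.float64(206.4549885066338)), (np.float64(285.5446021109885), np.float64(190.89254128030592))] cap (np.float64(304.96045522502226), np.float64(196.67288894648857))
wrist tcp (np.float64(279.602779973366), np.float64(264.8695518186761)) pads [(np.float64(187.17026779552907), np.float64(264.79565676313496)), (np.float64(372.0737433389274), np.float64(264.9434776139711))] cap (np.float64(277.0442929006527), np.float64(283.692700446603))
[[ 0.4027 -0.8726 -0.2764  0.5237]
 [ 0.9153  0.3838  0.122   0.0273]
 [-0.0004 -0.3022  0.9533  0.3575]
 [ 0.      0.      0.      1.    ]]
0.97 [550.0, 133.1] [0.6575 0.2354 0.0112]
0.87 [278.6, 275.1] [ 0.5889 -0.0031  0.2192]
0.81 [346.7, 302.0] [0.7441 0.0047 0.0205]
0.7 [407.2, 7.0] [0.5106 0.1455 0.0289]
0.45 [416.1, 280.1] [0.7477 0.0789 0.0073]
[ 0.564 -0.113  0.15 ] [0.6221 0.0503 0.2669] [ 0.5837 -0.0388  0.2484] [-0.0998 -0.0122 -0.0654]
232 190 [[ 0.5823 -0.0453  0.2279]]
283 190 [[0.6241 0.0348 0.2604]]
257 205 [[ 0.6142 -0.0076  0.218 ]]
230 175 [[ 0.5787 -0.0453  0.2626]]
```

View pics/top2.png

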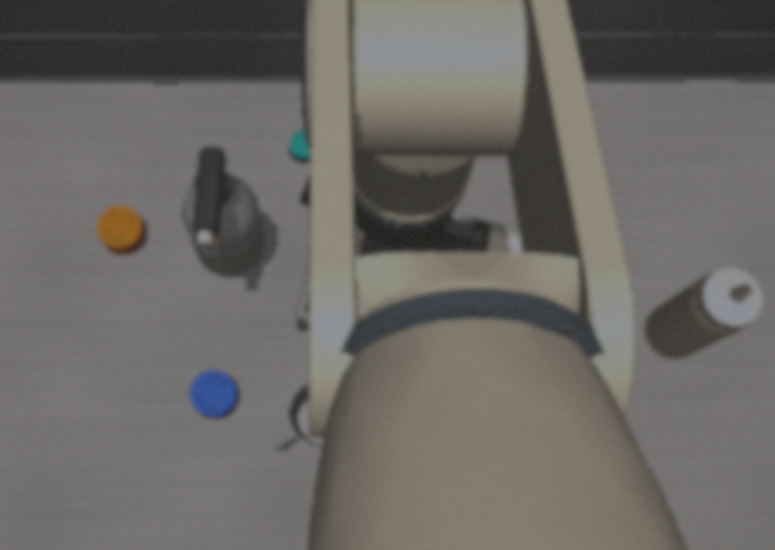

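View pics/scene3.png

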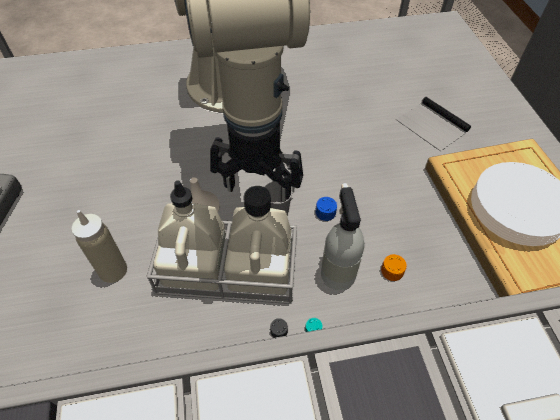

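Projected into the scene view, the pads fall at about (234,197) and (281,206), either side of the cap at (257,203). The fingers are therefore straddling it, about level with the skirt. I'll close on it now.

```bash
python3 -m pendant '[[[0,0,0],[0,0,0],-1],[[0,0,0],[0,0,0],-1],[[0,0,0],[0,0,0],-1],[[0,0,0],[0,0,0],-1],[[0,0,0],[0,0,0],-1],[[0,0,0],[0,0,0],-1],[[0,0,0],[0,0,0],-1],[[0,0,0],[0,0,0],-1]]' 80
python3 - <<'E'
from h import *
p,d=read_camera("wrist");cv2.imwrite("pics/wrist4.png",p)
p,d=read_camera("scene");cv2.imwrite("pics/scene4.png",cv2.resize(p[120:320,120:400],None,fx=2.8,fy=2.8))
E
```

```text
time_s: 5.35
eef_pos: [0.5935, -0.0043, 0.2008]
eef_rot: [[0.403, 0.915, -0.0], [0.915, -0.403, -0.0], [-0.0, 0.0, -1.0]]
contact_force: [-2.9, -3.1, 5.3]
gripper_width: 0.481
```

View pics/wrist4.png

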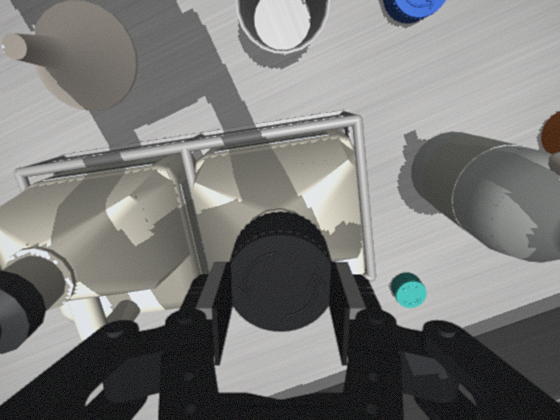

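View pics/scene4.png

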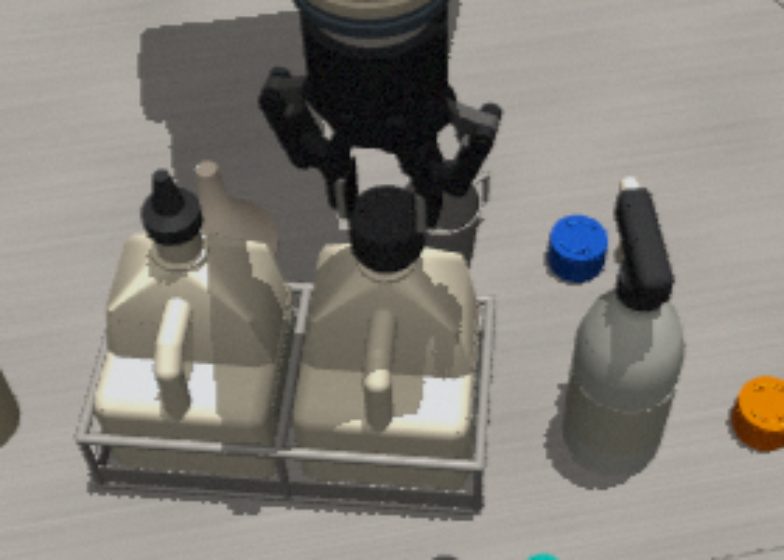

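Reported opening is 0.481, about 41 mm if linear, against the 46 mm cap. I'll check the pad placement by depth before pressing.

```bash
python3 - <<'E'
from h import *
np.set_printoptions(precision=4,suppress=True)
s=read_state();e=np.array(s["eef_pos"]);R=np.array(s["eef_rot"])
for c in ("wrist","scene"):
    p,d=read_camera(c);ci=camera_info(c);K=np.array(ci["camera_matrix"]);T=np.array(ci["world_to_cam"])
    P=cloud(d,K,T,np.ones(d.shape,bool)); L=(P-e)@R   # tool frame
    for lo in (-.025,-.02,-.015,-.01,-.005,0,.005,.01,.015):
        m=(L[:,2]>=lo)&(L[:,2]<lo+.005)&(np.hypot(L[:,0],L[:,1])<.07)
        Q=L[m]
        for nm,k in(("L",Q[:,0]<-.0235),("R",Q[:,0]>.0235),("cap",abs(Q[:,0])<=.0235)):
            q=Q[k]
            if len(q)>8: print(c,lo,nm,len(q),"x",np.percentile(q[:,0],[2,98]),"y",np.percentile(q[:,1],[2,98]))
E
```

```text
wrist -0.025 L 84 x [-0.0322 -0.0237] y [-0.0113 -0.0061]
wrist -0.025 R 97 x [0.0237 0.033 ] y [-0.0113 -0.0063]
wrist -0.025 cap 266 x [-0.0233  0.0231] y [-0.0112  0.011 ]
wrist -0.02 R 11 x [0.0236 0.0273] y [-0.0111 -0.0105]
wrist -0.02 cap 8266 x [-0.019   0.0198] y [-0.0204  0.0208]
wrist -0.015 cap 525 x [-0.02    0.0206] y [-0.0225 -0.0094]
wrist -0.01 cap 355 x [-0.0199  0.0204] y [-0.0226 -0.01  ]
wrist -0.005 cap 342 x [-0.02    0.0206] y [-0.0225 -0.0094]
wrist 0 cap 304 x [-0.0197  0.0205] y [-0.0226 -0.0102]
wrist 0.005 cap 287 x [-0.0201  0.0205] y [-0.0227 -0.0092]
wrist 0.01 cap 84 x [-0.0186  0.0193] y [-0.0224 -0.0106]
scene -0.025 R 10 x [0.0241 0.0315] y [0.0064 0.0121]
scene -0.025 cap 16 x [-0.023   0.0222] y [-0.0098  0.012 ]
scene -0.02 cap 392 x [-0.0196  0.0181] y [-0.0192  0.0226]
scene -0.015 cap 67 x [-0.0201  0.0212] y [-0.0192  0.0247]
scene -0.01 cap 46 x [-0.0176  0.0227] y [0.0069 0.0246]
scene -0.005 cap 45 x [-0.0183  0.0228] y [0.0016 0.0247]
scene 0 cap 41 x [-0.016   0.0227] y [0.0064 0.0244]
scene 0.005 cap 44 x [-0.0166  0.023 ] y [0.0034 0.0242]
scene 0.01 cap 21 x [-0.0154  0.0217] y [0.0072 0.0241]
```

```bash
python3 - <<'E'
from h import *
np.set_printoptions(precision=4,suppress=True,linewidth=180)
s=read_state();e=np.array(s["eef_pos"]);R=np.array(s["eef_rot"]);print(s["time_s"],s["gripper_width"],s["contact_force"])
p,d=read_camera("wrist");ci=camera_info("wrist");K=np.array(ci["camera_matrix"]);T=np.array(ci["world_to_cam"])
q=cv2.convertScaleAbs(p[200:380,160:400],alpha=2.2,beta=15);cv2.imwrite("pics/w5.png",cv2.resize(q,None,fx=3.3,fy=3.3,interpolation=2))
for v in (256,262,268,274,280,290,300,320):
    for u in (208,216,224,228,334,340,346,352):
        if d[v,u]>0:
            print((u,v),(1000*(world(u,v,d[v,u],K,T)[0]-e)@R).round(1),end=" ")
    print()
p,d=read_camera("scene")
q=cv2.convertScaleAbs(p[160:240,205:305],alpha=2,beta=15);cv2.imwrite("pics/s5.png",cv2.resize(q,None,fx=7,fy=7,interpolation=2))
E
```

```text
5.55 0.479855573616519 [-2.2209 -3.5827  5.6249]
(208, 256) [-45.8  24.2  61.7] (216, 256) [-39.5  21.3  55.4] (224, 256) [-33.8  19.1  50.6] (228, 256) [-30.6  16.8  45.8] (334, 256) [32.1 17.3 47. ] (340, 256) [36.3 18.9 50.5] (346, 256) [40.7 20.8 54.5] (352, 256) [45.  22.3 57.7] 
(208, 262) [-46.3  29.   62.9] (216, 262) [-25.3 -11.4 -20.5] (224, 262) [-22.3 -10.9 -19.6] (228, 262) [-20.7 -10.8 -19.4] (334, 262) [ 21.9 -10.7 -19.1] (340, 262) [ 24.2 -11.  -19.7] (346, 262) [ 26.7 -10.9 -19.5] (352, 262) [ 55.3  49.5 105.5] 
(208, 268) [-61.5  68.3 132.5] (216, 268) [-24.8 -10.5 -24. ] (224, 268) [-21.7 -10.4 -23.9] (228, 268) [-20.2 -10.2 -23.4] (334, 268) [ 21.2 -10.8 -24.5] (340, 268) [ 23.4 -11.  -25. ] (346, 268) [ 25.9 -10.7 -24.3] (352, 268) [ 55.6  54.7 105.8] 
(208, 274) [-28.5  -6.7 -21.7] (216, 274) [-23.7 -11.2 -30.5] (224, 274) [-20.9 -10.5 -29.1] (228, 274) [-19.9  -8.9 -25.9] (334, 274) [ 20.6 -10.5 -28.9] (340, 274) [ 22.7 -11.1 -30. ] (346, 274) [ 25.  -10.9 -29.7] (352, 274) [ 27.3 -10.8 -29.5] 
(208, 280) [-25.8 -11.1 -34.8] (216, 280) [-23.2 -10.3 -33.4] (224,
[... 227 characters left out ...]
2.  -10.5 -40.8] (224, 290) [-20.   -7.8 -36.2] (228, 290) [-20.   -2.7 -27.4] (334, 290) [ 21.   -3.2 -28.1] (340, 290) [ 21.  -10.7 -41.1] (346, 290) [ 23.2 -10.4 -40.5] (352, 290) [ 25.  -11.1 -41.8] 
(208, 300) [-23.5 -10.7 -47.6] (216, 300) [-20.9 -10.5 -47.2] (224, 300) [-20.1  -4.  -36.6] (228, 300) [-20.1   1.4 -27.8] (334, 300) [ 20.8  -0.5 -30.9] (340, 300) [ 20.9  -7.8 -42.8] (346, 300) [ 22.  -10.9 -47.8] (352, 300) [ 24.  -10.7 -47.5] 
(208, 320) [-22.7  -6.7 -53. ] (216, 320) [-20.2  -6.5 -52.6] (224, 320) [-20.2   3.3 -38.3] (228, 320) [-20.    8.5 -30.7] (334, 320) [ 20.8   6.7 -33.2] (340, 320) [ 21.   -0.9 -44.5] (346, 320) [ 21.4  -6.6 -52.8] (352, 320) [ 23.3  -6.5 -52.7]
```

View pics/w5.png

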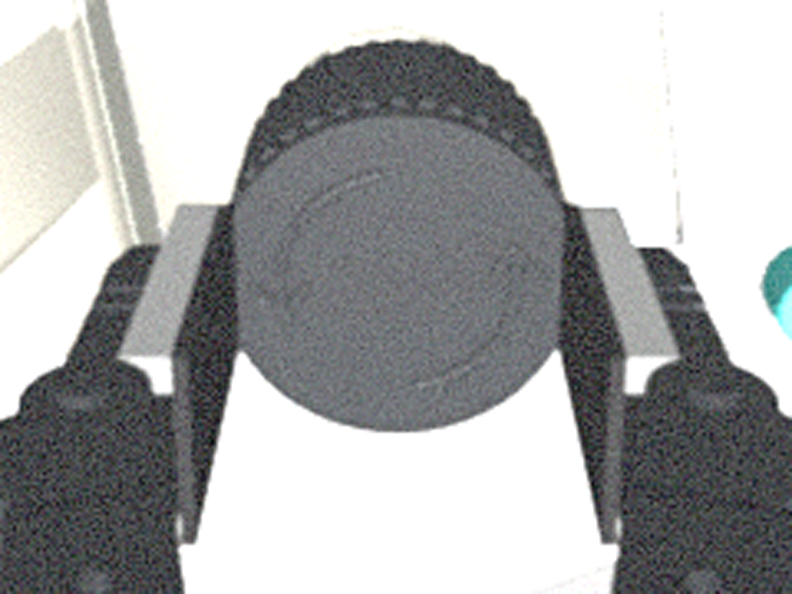

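View pics/s5.png

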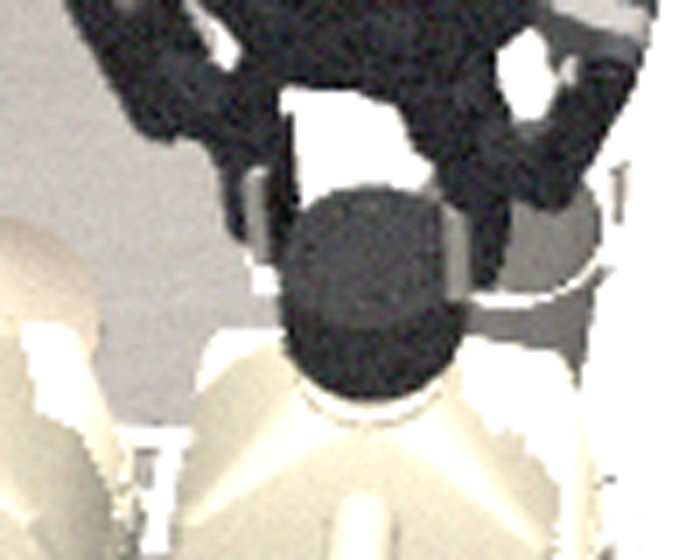

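The depth shows the pad tips only at tool z ≈ -19 mm. They are just touching the cap's top edge, even though tips_ahead says +14 mm, so this is no proper grip. The cap is centred sideways. I'll open, go down 26 mm and regrip.

```bash
python3 -m pendant '[[[0,0,0],[0,0,0],1],[[0,0,0],[0,0,0],1],[[0,0,0],[0,0,0],1],[[0,0,0],[0,0,0],1],[[0,0,0.6],[0,0,0],1],[[0,0,0.7],[0,0,0],1],[[0,0,0.7],[0,0,0],1],[[0,0,0.6],[0,0,0],1],[[0,0,0],[0,0,0],1],[[0,0,0],[0,0,0],1]]' 80
python3 - <<'E'
from h import *
np.set_printoptions(precision=4,suppress=True,linewidth=180)
s=read_state();e=np.array(s["eef_pos"]);R=np.array(s["eef_rot"]);print(s["time_s"],s["gripper_width"],s["contact_force"])
for c in ("wrist","scene"):
    p,d=read_camera(c);ci=camera_info(c);K=np.array(ci["camera_matrix"]);T=np.array(ci["world_to_cam"])
    P=cloud(d,K,T,np.ones(d.shape,bool)); L=(P-e)@R
    m=(abs(L[:,0])>.034)&(abs(L[:,0])<.057)&(abs(L[:,1])<.0125)&(L[:,2]<.03)
    for sg in(-1,1):
        q=L[m&(sg*L[:,0]>0)]; print(c,sg,len(q),np.percentile(q[:,2],[50,90,95,98,100]) if len(q) else "", "tip world z", e[2]-np.percentile(q[:,2],98) if len(q) else "")
    k=(np.hypot(L[:,0],L[:,1])<.03)&(L[:,2]<.06)&(P[:,2]>.21)&(P[:,2]<.225); print("cap top centre tool",(L[k].min(0)+L[k].max(0))/2,"z",np.median(P[k,2]))
E
```

```text
time_s: 6.65
eef_pos: [0.5935, -0.0042, 0.1744]
eef_rot: [[0.403, 0.915, -0.0], [0.915, -0.403, 0.0], [-0.0, -0.0, -1.0]]
contact_force: [-0.1, 0.6, -0.2]
gripper_width: 1.001
6.65 1.0014964690018069 [-0.0842  0.5694 -0.2409]
wrist -1 8496 [-0.0628 -0.0317  0.0236  0.0273  0.03  ] tip world z 0.14716564589030368
wrist 1 8133 [-0.0616 -0.0319  0.0246  0.0278  0.03  ] tip world z 0.1466379620870796
cap top centre tool [ 0.0002  0.0007 -0.0416] z 0.2195967580422173
scene -1 455 [-0.0786 -0.0287  0.0255  0.0283  0.0299] tip world z 0.14611036863836196
scene 1 1266 [-0.1873 -0.0559 -0.0373  0.0264  0.0299] tip world z 0.14803421010499757
cap top centre tool [ 0.0007  0.0015 -0.0413] z 0.21842058582991264
```

```bash
python3 -m pendant '[[[0,0,0],[0,0,0],-1],[[0,0,0],[0,0,0],-1],[[0,0,0],[0,0,0],-1],[[0,0,0],[0,0,0],-1],[[0,0,0],[0,0,0],-1],[[0,0,0],[0,0,0],-1],[[0,0,0],[0,0,0],-1]]' 80
python3 - <<'E'
from h import *
p,d=read_camera("wrist");cv2.imwrite("pics/w6.png",cv2.resize(cv2.convertScaleAbs(p[180:380,160:400],alpha=2.2,beta=15),None,fx=3,fy=3,interpolation=2))
p,d=read_camera("scene");cv2.imwrite("pics/s6.png",cv2.resize(cv2.convertScaleAbs(p[160:240,205:305],alpha=2,beta=15),None,fx=7,fy=7,interpolation=2))
E
```

```text
time_s: 7.45
eef_pos: [0.5935, -0.0044, 0.1748]
eef_rot: [[0.403, 0.915, -0.0], [0.915, -0.403, -0.0], [-0.0, 0.0, -1.0]]
contact_force: [-2.2, -3.7, 4.8]
gripper_width: 0.523
```

View pics/w6.png

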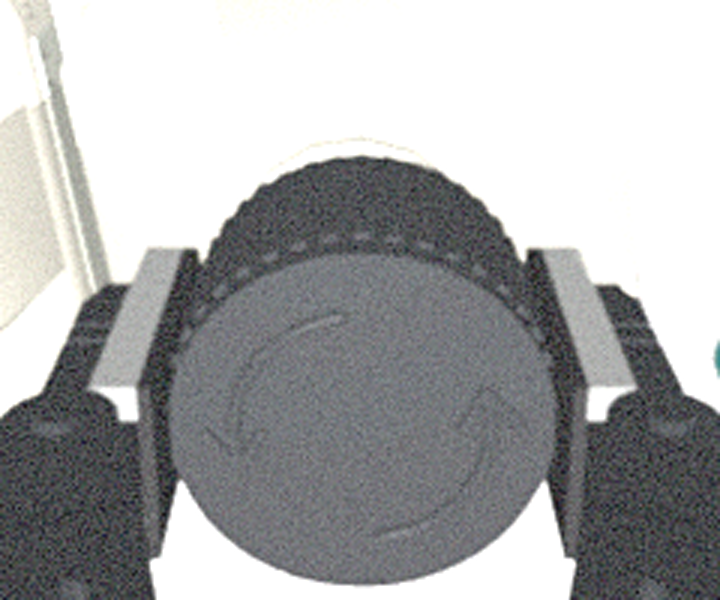

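View pics/s6.png

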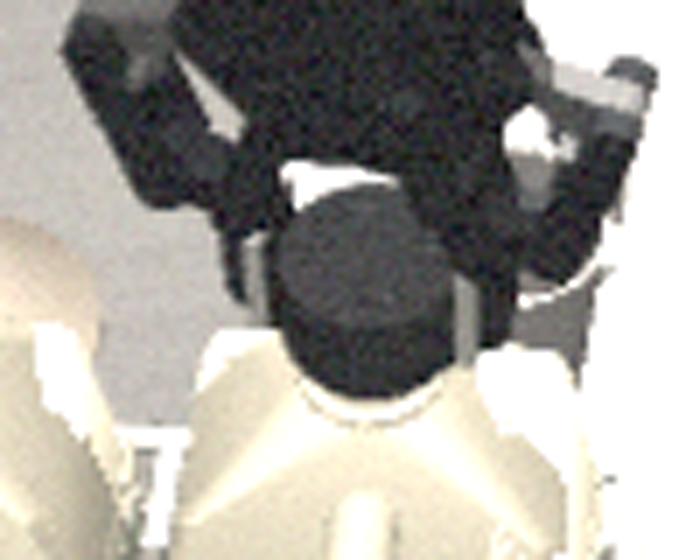

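The pads now hold the skirt fully, with an opening of 0.523. The force is already +5 N upward, so the closing swing pressed the cap slightly. I'll press by feel, aiming for about 8.5 N.

```bash
python3 -m pendant '[[[0,0,0.1],[0,0,0],-1],[[0,0,0.1],[0,0,0],-1],[[0,0,0.1],[0,0,0],-1],[[0,0,0],[0,0,0],-1],[[0,0,0],[0,0,0],-1]]' 80
cat > m.py <<'E'
from h import *
np.set_printoptions(precision=4,suppress=True,linewidth=180)
s=read_state();e=np.array(s["eef_pos"]);R=np.array(s["eef_rot"]);print(s["time_s"],s["gripper_width"],s["contact_force"],s["ft_torque"],e,s["joints"][5])
p,d=read_camera("wrist");ci=camera_info("wrist");K=np.array(ci["camera_matrix"]);T=np.array(ci["world_to_cam"])
P=cloud(d,K,T,np.ones(d.shape,bool)); L=(P-e)@R
k=(np.hypot(L[:,0],L[:,1])<.018)&(L[:,2]<.0)&(L[:,2]>-.07); print("cap top z",np.median(P[k,2]),"rel",np.median(L[k,2]))
E
python3 m.py
```

```text
time_s: 8.05
eef_pos: [0.5935, -0.0044, 0.1719]
eef_rot: [[0.403, 0.915, -0.0], [0.915, -0.403, -0.0], [-0.0, 0.0, -1.0]]
contact_force: [-3.4, -4.1, 5.7]
gripper_width: 0.521
8.05 0.5210793872867042 [-3.3889 -4.1249  5.6563] [-0.6292  0.5353 -0.0029] [ 0.5935 -0.0044  0.1719] -1.1655148489259397
cap top z 0.21590242115205016 rel -0.043966019056334196
```

```bash
python3 -m pendant '[[[-0.04,0,0.1],[0,0,0],-1],[[0,0,0.1],[0,0,0],-1],[[0,0,0],[0,0,0],-1],[[0,0,0],[0,0,0],-1]]' 80
python3 m.py
```

```text
time_s: 8.5
eef_pos: [0.5935, -0.0044, 0.1702]
eef_rot: [[0.403, 0.915, 0.0], [0.915, -0.403, 0.0], [0.0, 0.0, -1.0]]
contact_force: [-2.9, -1.6, 8.0]
gripper_width: 0.521
8.5 0.5212544292885151 [-2.9219 -1.5902  8.0352] [-0.4017  0.5309  0.0166] [ 0.5935 -0.0044  0.1702] -1.1661502535054475
cap top z 0.21414532276893056 rel -0.043924489185757684
```

Pressed about 5 mm, with no slip in the pads. Now the twist, anticlockwise from above, which is -z in the tool frame.

```bash
python3 -m pendant '[[[0,0,0.03],[0,0,0],-1],[[0,0,0],[0,0,-0.05],-1],[[0,0,0],[0,0,-0.1],-1],[[0,0,0],[0,0,-0.1],-1],[[0,0,0],[0,0,0],-1]]' 80
python3 m.py
```

```text
time_s: 9.05
eef_pos: [0.5933, -0.0045, 0.1699]
eef_rot: [[0.161, 0.987, 0.0], [0.987, -0.161, -0.0], [-0.0, 0.0, -1.0]]
contact_force: [-4.9, -2.2, 6.9]
gripper_width: 0.518
9.05 0.5180173207132595 [-4.946  -2.217   6.9139] [-0.4448  0.6563  0.0245] [ 0.5933 -0.0045  0.1699] -1.4196281445915937
cap top z 0.213808399857631 rel -0.04395420178927889
```

```bash
python3 -m pendant '[[[0,0,0],[0,0,-0.1],-1],[[0,0,0],[0,0,-0.1],-1],[[0,0,0],[0,0,-0.1],-1],[[0,0,0],[0,0,-0.1],-1],[[0,0,0],[0,0,-0.1],-1],[[0,0,0],[0,0,-0.1],-1],[[0,0,0],[0,0,-0.1],-1],[[0,0,0],[0,0,-0.1],-1],[[0,0,0],[0,0,0],-1],[[0,0,0],[0,0,0],-1]]' 80
python3 m.py
python3 - <<'E'
from h import *
p,d=read_camera("wrist");cv2.imwrite("pics/w7.png",cv2.resize(cv2.convertScaleAbs(p[160:380,140:420],alpha=2.2,beta=15),None,fx=2.7,fy=2.7,interpolation=2))
p,d=read_camera("scene");cv2.imwrite("pics/s7.png",p)
E
```

```text
time_s: 10.1
eef_pos: [0.5938, -0.0049, 0.17]
eef_rot: [[-0.594, 0.805, 0.001], [0.805, 0.594, -0.001], [-0.001, 0.0, -1.0]]
contact_force: [-2.8, -4.1, 8.1]
gripper_width: 0.52
10.1 0.5204128775441771 [-2.768  -4.0882  8.0716] [-0.7483  0.371   0.1225] [ 0.5938 -0.0049  0.17  ] -2.2164521134448947
cap top z 0.21393299582450573 rel -0.04391295539475396
```

View pics/w7.png

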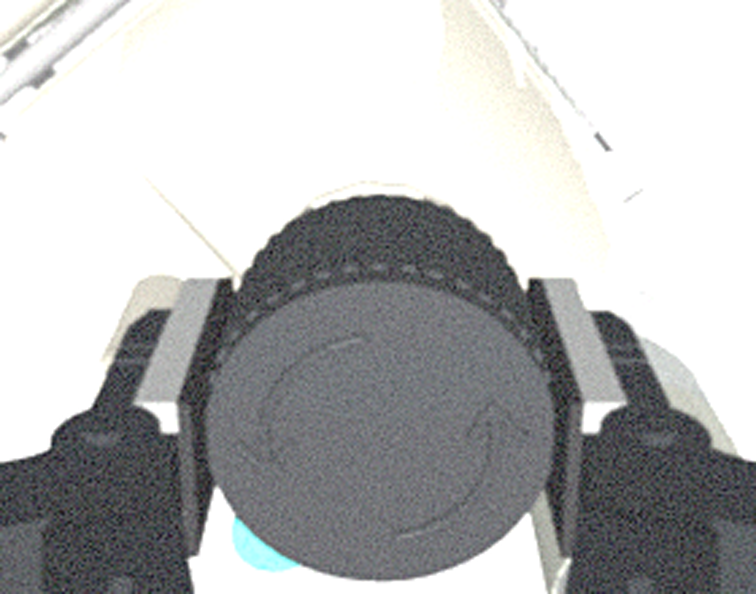

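View pics/s7.png

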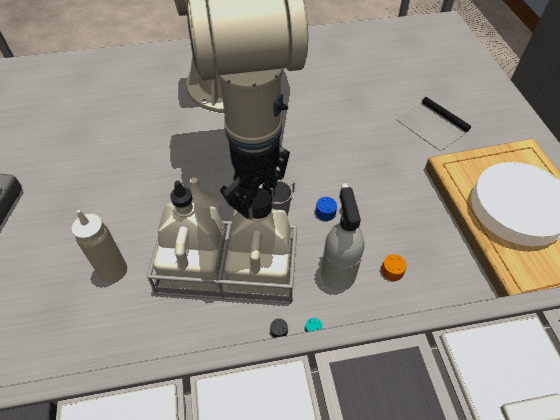

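The arrows sit the same in the gripper frame as before the twist, so the cap turned the full 1.05 rad with the jaws, and the jug has not moved. Now a gentle straight lift, checking the force.

```bash
python3 -m pendant '[[[0,0,-0.2],[0,0,0],-1],[[0,0,-0.2],[0,0,0],-1],[[0,0,-0.2],[0,0,0],-1],[[0,0,-0.2],[0,0,0],-1],[[0,0,-0.2],[0,0,0],-1],[[0,0,0],[0,0,0],-1]]' 80
python3 m.py
```

```text
time_s: 10.85
eef_pos: [0.5934, -0.0048, 0.1792]
eef_rot: [[-0.593, 0.805, -0.0], [0.805, 0.593, -0.0], [-0.0, -0.0, -1.0]]
contact_force: [0.2, -4.7, 1.0]
gripper_width: 0.523
10.85 0.5234108237567724 [ 0.2133 -4.7251  0.9562] [-0.8854 -0.0244 -0.0176] [ 0.5934 -0.0048  0.1792] -2.216083862484969
cap top z 0.2230644507064093 rel -0.04388878776612076
```

```bash
python3 -m pendant '[[[0,0,-0.3],[0,0,0],-1],[[0,0,-0.5],[0,0,0],-1],[[0,0,-0.6],[0,0,0],-1],[[0,0,-0.8],[0,0,0],-1],[[0,0,-0.9],[0,0,0],-1],[[0,0,-0.9],[0,0,0],-1],[[0,0,-0.9],[0,0,0],-1],[[0,0,-0.7],[0,0,0],-1],[[0,0,-0.4],[0,0,0],-1],[[0,0,-0.2],[0,0,0],-1],[[0,0,0],[0,0,0],-1],[[0,0,0],[0,0,0],-1],[[0,0,0],[0,0,0],-1]]' 80
python3 m.py
python3 - <<'E'
from h import *
for c in("scene","wrist"):
    p,d=read_camera(c);ci=camera_info(c);K=np.array(ci["camera_matrix"]);T=np.array(ci["world_to_cam"])
    q=p[130:290,150:350] if c=="scene" else p
    f=4 if c=="scene" else 1.4
    cv2.imwrite(f"pics/{c}8.png",cv2.resize(cv2.convertScaleAbs(q,alpha=1.5,beta=10),None,fx=3.7 if c=="scene" else 1.4,fy=3.7 if c=="scene" else 1.4,interpolation=2))
    P=cloud(d,K,T,np.ones(d.shape,bool)); k=(abs(P[:,2]-.207)<.004)&(np.hypot(P[:,0]-.5935,P[:,1]+.005)<.03)
    if k.sum()>3: print(c,"mouth",k.sum(),(P[k].min(0)+P[k].max(0))/2,np.ptp(P[k],axis=0))
E
```

```text
time_s: 12.2
eef_pos: [0.5932, -0.0045, 0.241]
eef_rot: [[-0.593, 0.805, -0.001], [0.805, 0.593, 0.0], [0.0, -0.001, -1.0]]
contact_force: [-1.0, -0.3, -0.6]
gripper_width: 0.523
12.2 0.5232975423504344 [-0.9984 -0.3297 -0.6065] [0.0019 0.011  0.0207] [ 0.5932 -0.0045  0.241 ] -2.2161441575151155
cap top z 0.2848762106529286 rel -0.0438960014620845
scene mouth 110 [ 0.59352255 -0.00513851  0.20630418] [0.03249825 0.02883209 0.0066012 ]
wrist mouth 505 [ 0.59070797 -0.0072289   0.20633542] [0.02394403 0.02595718 0.00666618]
```

View pics/scene8.png

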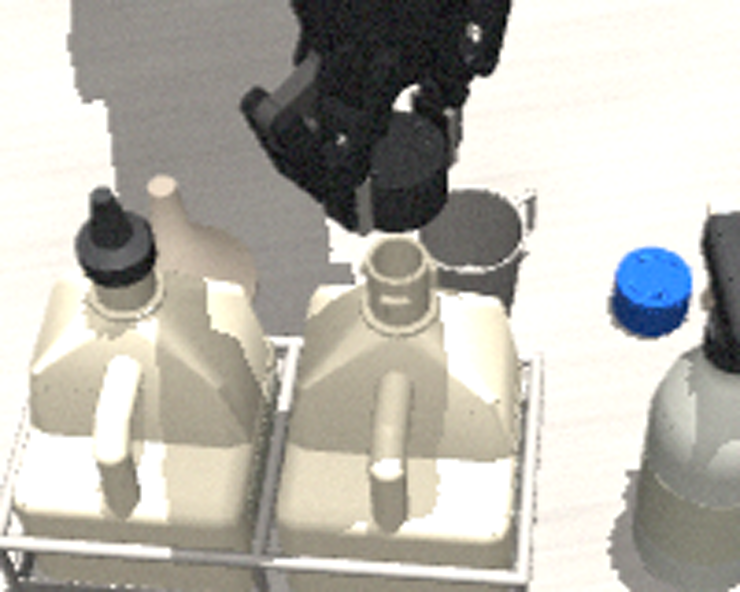

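View pics/wrist8.png

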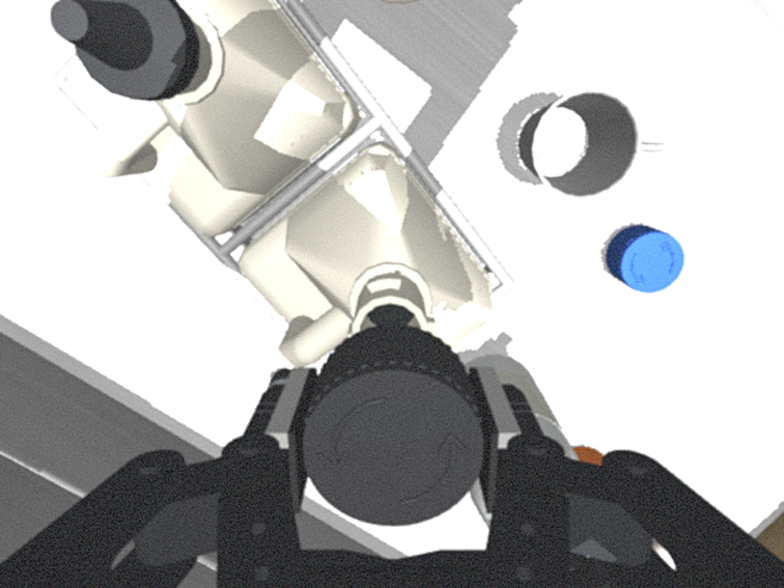

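The mouth is open at scene crop (398,255) and the cap is held level straight above it. Its underside is at z ≈ 0.255, about 4.7 cm over the rim. The wrench is near zero and the jugs are undisturbed, so I'm handing in.

```bash
python3 - <<'E'
from bench import *
job_done(); print(read_state()["time_s"])
E
```

```text
the job is handed in; nothing more can be done
the job is handed in; nothing more can be done
```

The jug is open. I pressed the dark cap down about 5 mm at roughly 8 N, turned it 1.05 rad anticlockwise while pressed, and lifted it off. I handed in at about 12.4 s with the cap still gripped.

**Last checks:**
- **Cap position:** it is level, with its top at z 0.285 m, so its underside is about 4.7 cm above the rim and within about 1 mm of the mouth's centre sideways (scene camera).
- **Grip:** the opening was steady at 0.523, the cap did not slip in the pads, and the force on the tool was near zero.
- **Surroundings:** the jug is upright in its rack, and the other jug and the other objects in view look undisturbed.

**What disagreed:**
- **First grip missed:** the fingertips were really about 33 mm behind where `tips_ahead` puts them, so my first closing only touched the cap's top edge. I reopened, went down 26 mm and regripped before pressing.
- **Sideways force:** gripping, pressing and twisting put 3–6 N of sideways force on the tool, which vanished once the cap was off.
- **Mouth position:** the wrist camera put the mouth about 3 mm away from the scene camera's position, because the cap partly hid it. I went by the scene camera.

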